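Snug the tapered vent plug of a filter vessel and cap it

TASK

The tapered vent plug on top of the steel filter vessel is only loosely threaded in: turn its red bar clockwise (seen from above) until the thread goes snug, about 0.4 N m, without overtightening it. Then set the yellow dust cap over the plug so that it sits upright and fully down on the vessel's square head, and let go. Leave the wind-up timer and the two vials where they are.

Things in the scene. Friction and masses are not known exactly. Their poses are not given: they have to be found in the camera images.
- vessel: Fixed steel filter vessel: round foot of 104 mm diameter, round body of 72 mm diameter with a blue band; on top a square aluminium head 64 x 64 mm whose flat top face is 90 mm above the bench, and on it a brass boss, 35 mm diameter, 4 mm high. Origin: centre of the foot's underside on the bench, z up.
- boss (a point): Centre of the brass boss's upper face, 94 mm above the bench, on the plug's axis.
- plug: Vent plug with a tapered brass thread, upright in the boss. Origin on its axis, level with the boss's upper face, z up. Its grip is a red upright flat bar, 32 mm long along the plug's x, 10 mm thick along its y, from 13 to 41 mm above the origin, centred on the axis; below it a round shank up to 22 mm diameter. Clockwise from above (yaw falling) tightens; it sinks too little to see.
- plug_grip (a point): Centre of the plug's red bar, on the axis, 27 mm above the boss. Feel of the thread: it runs freely (about 0.03 N m) for the first 0.3 to 1.8 rad, a different amount each time that cannot be seen; then it bites at about 0.1 N m and the torque climbs, about 1 N m per rad, with no stop. 0.4 N m is snug; at 0.65 N m the seal is crushed. It stays where left. In all 0.6 to 2.3 rad.
- cap: Yellow plastic dust cap, loose, about 60 g, standing on the bench open side down: a cup of 48 mm outer and 42 mm inner diameter, 53 mm high (48 deep inside), with a round grip stub on top, 24 mm diameter, 53 to 80 mm above the origin. Origin: centre of its open rim, z up. Over the plug its rim rests on the square head, 4 mm below the boss's upper face, with 4 mm of play round the bar.
- timer: White round wind-up timer with a red knob, 62 mm diameter, 34 mm high, loose bystander. Origin: centre of its underside.
- vial_blue: Small glass vial with a blue lid, 22 mm diameter, 44 mm high, loose bystander. Origin: centre of its underside.
- vial_white: Small glass vial with a white lid, 22 mm diameter, 44 mm high, loose bystander. Origin: centre of its underside.
- squeeze (a joint): How far the seal ring hidden under the plug is squeezed, m: 0 while loose, about 0.00006 when snug, crushed at 0.00015. Far too small for this noisy reading to show; it is only for the judging.
There are look-alikes about, which are no part of the job. There is more than one size of the cap; the job needs the middle-sized.

How it is judged:
By the outcome, as a careful person would: the job done as asked, in the order asked, and still so for the second after the job is handed in, with the robot touching nothing.
It also fails if it takes over 64 s, if anything falls off the work surface, if the arm or the gripper's body presses on something with over 40 N, if the wrist force passes 120 N, or if a joint passes its speed limit or range.

ROBOT

A 7-joint arm with a two-finger parallel gripper is mounted at the origin on a cart in front of the work surface, level with it; the furniture and walls round the work are solid. World frame = base frame: x ahead of the robot, y to its left, z up, the work surface at z = 0. Lengths are in m, angles in rad, forces in N, time in s.
With the tool pointing down it reaches from about 0.4 to 0.85 m from the base axis. Payload 10.4 kg.
Tool frame: the origin (TCP) lies between the finger pads; the fingertips stand ahead of it and the grasp point (between the pads) lies 5 mm behind it (manip.tip_extent is the z of the fingertips in the tool frame, in m); z points along the fingers, y is the line along which they close (so a half turn about z gives the same grasp; the last joint's range is limited). The gripper opens to 85 mm and grips with 20 to 120 N. Pads are 22 mm wide; open, the fingers measure 114 mm over their backs; the gripper's body (76 mm by 85 mm) begins 54 mm behind the grasp point. The pads swing forward as they close: fully open they stand 13 mm farther back than shut.
Start: joints at [1.297, 0.332, -0.065, 1.46, 0.022, 1.35, -0.088], TCP at [0.155, -0.605, 0.245] pointing down, gripper open.
Joint ranges: [-2.6, 2.6], [-0.5, 2.12], [-1.47, 1.34], [0.16, 2.42], [-1.27, 4.41], [0.06, 2.06], [-2.6, 2.6]. Speed limits (rad/s): [2.22, 2.22, 2.79, 2.79, 3.14, 3.14, 3.14].

INTERFACE

Orientations are given as a unit quaternion [x, y, z, w].
In Python, from workcell import status, viewer, manip gives the robot as it stands.
- The arm moves only by the tool play_rows, never from a script. Its argument "plan" is one flat list of numbers, 7 for each row, row after row: the turn, a rotation vector about the tool's x, y, z in degrees, then the shift along the tool's x, y, z in m, then the opening, from 0 (shut) to 1 (fully open). In form: [ax, ay, az, dx, dy, dz, grip, ax, ay, az, dx, dy, dz, grip, ...]. A call has 1 to 20 rows; each row is the pose to reach, as a shift and turn from the pose commanded when the call began, along the tool's axes at that moment; what a row does not reach only later rows make up. A row lasts 1/8 s, in which the tool goes at most 62.5 mm and 10.7 degrees, less where a joint would pass 70% of its speed; a pose out of reach is approached as far as the arm can. A call with a gripper value outside its range is refused whole. The fingers move at their own pace and stop on an object; "squeeze" is the grip in N (left out, the last holds). Time passes only in rows, so rows that repeat a pose let the fingers close. It gives the time, the measured TCP pose, the force, the opening and the grip force at its end, in the units of the state.
- status.get_obs(): the state, without advancing time (a new reading comes with each control period).
- viewer.camera(name): name is "scene" or "top" or "wrist"; returns the picture (420x560x3 uint8, red, green, blue); there is no depth.
- viewer.camera_model(name): a dict with "fx", "fy", "cx", "cy" (pixels), "R" (3x3) and "t" (3): a world point X has camera coordinates R X + t. Camera axes: x right, y down, z forward; pixel columns grow to the right and rows downward; lengths in m; the calibration is good to about 2 mm. A picture is of the moment at which its call begins: read the wrist's pose just before it. camera_model takes no time and is no camera call; for the wrist camera it gives the pose at the moment of the call.
- manip.hand_in(): hands the job in; it is judged then, once.
The state is a dict: "clock": time; "joint_pos": joint angles; "joint_velocities": joint speeds; "tau": joint torques, N m; "position": TCP position; "ee_rot": TCP orientation; "ft_force": force on the tool from outside, world axes, zero at the start; "torque": the same for the moment, N m; "grip_width": opening from 0.0 (shut) to 1.0 (fully open); "grasp_force": force on a finger pad.
Only numpy, scipy, OpenCV 4.12 (cv2) and the standard library are available. Lean on these libraries where they do the work, as an engineer would, in place of code of your own. Each camera call takes 0.05 s, during which the arm holds its last target. There are 200 camera calls.

## Working session

There is one attempt and no reset: what is moved stays moved. The work goes in short steps, Python scripts to look and compute and a tool call to move; the robot and the scene stay as the last step left them, time stands still between calls to the robot, and variables do not carry over. Pictures are saved under pics/ and viewed, at most 10 in all, crops included, and the job is handed in when it is done.

Besides the shell and the picture viewer there is one more tool, called after "Call:" as name(argument=value, ...) on one line, values as JSON. play_rows: Moves the arm, as the interface text tells. Its arguments: {"type":"object","properties":{"plan":{"type":"array","items":{"type":"number"}},"squeeze":{"type":"number"}},"required":["plan"]}

```bash
mkdir -p pics; ls
python3 - <<'E'
from workcell import status, viewer, manip
import cv2
o=status.get_obs()
for k,v in o.items(): print(k,v)
print(manip.tip_extent)
for n in("scene","top"):
    im=viewer.camera(n); cv2.imwrite(f"pics/{n}0.png",im[:,:,::-1]); m=viewer.camera_model(n); print(n,m)
E
```

```text
pics
clock 0.0
joint_pos [ 1.2973923   0.33288649 -0.06470531  1.46096996  0.02156382  1.34990343
 -0.08844118]
joint_velocities [ 0.00165863 -0.00188609 -0.00034327  0.00048158  0.00123315 -0.0017211
  0.00028525]
tau [-3.82880617e-04 -6.25441217e+01  4.95956652e-02 -3.91606450e+01
  1.62312255e-02  9.81696357e-03 -4.82634221e-06]
position [ 0.15503125 -0.60508402  0.24449312]
ee_rot [ 9.92142351e-01  1.25112002e-01 -1.08196066e-04 -7.28795853e-04]
ft_force [ 0.13274979 -0.30505023  0.05018641]
torque [ 0.03855998 -0.00388732  0.01317547]
grasp_force 0.0
grip_width 1.0044147640580958
0.014
scene {'fx': 460.53602628582473, 'fy': 460.53602628582473, 'cx': 282.98080383012064, 'cy': 211.62092309623762, 'R': array([[-0.7323557 , -0.68087418,  0.00809215],
       [-0.37775483,  0.39637221, -0.83677378],
       [ 0.56653016, -0.6158729 , -0.54748895]]), 't': array([0.37790856, 0.33523702, 0.54595547])}
top {'fx': 527.8645086842562, 'fy': 527.8645086842562, 'cx': 275.6255009226441, 'cy': 213.78601791604316, 'R': array([[-0.01703746, -0.99985036,  0.00299813],
       [-0.98253209,  0.01618646, -0.18538792],
       [ 0.18531165, -0.0061043 , -0.98266084]]), 't': array([-0.07369164,  0.60009587,  1.16884557])}
```

View pics/scene0.png

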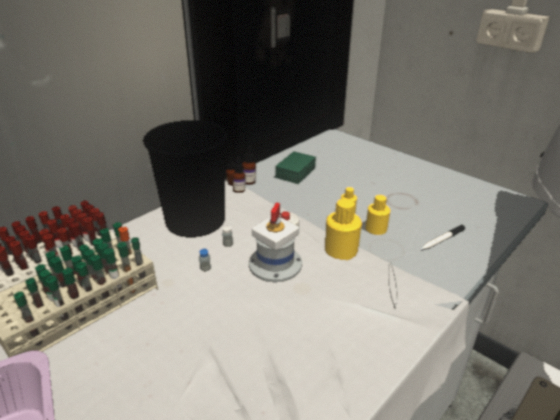

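View pics/top0.png

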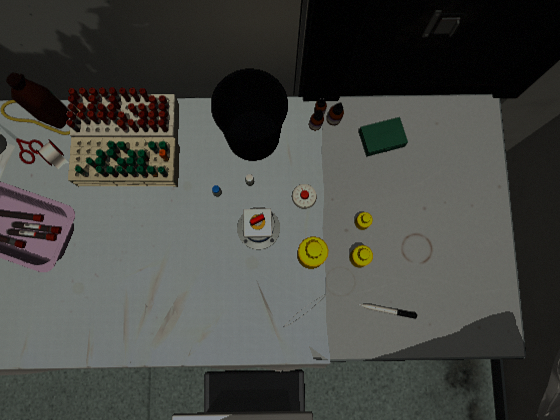

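The top view shows the vessel at (258,224) with its red bar, the timer at (304,196) and the vials at (216,190) and (249,180). The yellow caps are at (312,252) large, (361,256) and (364,220). The scene view shows the caps at (343,235), (378,218) and (349,200). Next I measure positions.

```bash
cat > h.py <<'E'
import numpy as np, cv2
from workcell import status, viewer, manip
def ray(m,u,v):
    d=m["R"].T@np.array([(u-m["cx"])/m["fx"],(v-m["cy"])/m["fy"],1]); return -m["R"].T@m["t"],d/np.linalg.norm(d)
def onz(m,u,v,z):
    c,d=ray(m,u,v); return c+d*(z-c[2])/d[2]
def px(m,X):
    q=m["R"]@np.asarray(X,float)+m["t"]; return q[0]/q[2]*m["fx"]+m["cx"],q[1]/q[2]*m["fy"]+m["cy"]
def mask(im,lo,hi):
    return cv2.inRange(cv2.cvtColor(im,cv2.COLOR_RGB2HSV),lo,hi)
def red(im): return mask(im,(0,140,70),(8,255,255))|mask(im,(172,140,70),(180,255,255))
def yel(im): return mask(im,(22,150,60),(33,255,255))
def blobs(mk,amin=25):
    n,l,s,c=cv2.connectedComponentsWithStats(mk)
    return [(c[i],s[i],l==i) for i in range(1,n) if s[i,4]>=amin]
E
python3 - <<'E'
from h import *
np.set_printoptions(precision=4,suppress=True)
im=cv2.imread("pics/top0.png")[:,:,::-1].copy(); m=viewer.camera_model("top")
for c,s,_ in blobs(yel(im)):
    x,y,w,h=s[:4]
    # width across columns at base rim vs height
    a=onz(m,x,y+h/2,.05);b=onz(m,x+w,y+h/2,.05)
    print("yel",c,s,"width",np.linalg.norm(a-b),"xy@.05",onz(m,*c,.05)[:2])
for c,s,l in blobs(red(im)):
    if 200<c[0]<330 and 170<c[1]<260:
        r=cv2.minAreaRect(np.argwhere(l)[:,::-1].astype(np.float32))
        p=[onz(m,*q,.135)[:2] for q in cv2.boxPoints(r)]
        e=[p[1]-p[0],p[2]-p[1]]; 
        print("red",c,s,onz(m,*c,.135)[:2],[ (np.linalg.norm(k),np.degrees(np.arctan2(k[1],k[0]))) for k in e])
# head: white square
g=mask(im,(0,0,185),(180,50,255))
for c,s,l in blobs(g,150):
    if 230<c[0]<290 and 195<c[1]<250: print("head",c,s,onz(m,*c,.09)[:2])
S=viewer.camera_model("scene"); i2=cv2.imread("pics/scene0.png")[:,:,::-1].copy()
for c,s,_ in blobs(yel(i2)): print("scene yel",c,s)
cv2.imwrite("pics/c1.png",np.hstack([cv2.resize(im[170:280,200:400,::-1],None,fx=3.5,fy=3.5,interpolation=cv2.INTER_CUBIC)]))
E
```

```text
yel [ 28.9522 119.5913] [  1 100  69  35 230] width 0.16622237866586784 xy@.05 [0.8408 0.5068]
yel [364.198 220.005] [357 212  16  18 202] width 0.03726736173676075 xy@.05 [ 0.5818 -0.2898]
yel [312.6574 252.0042] [298 237  31  32 721] width 0.07134837352504605 xy@.05 [ 0.509  -0.1675]
yel [362.0175 255.6637] [352 245  21  22 342] width 0.04830865347495623 xy@.05 [ 0.4987 -0.2807]
red [304.2826 193.7826] [301 190   8   8  46] [ 0.6274 -0.1466] [(np.float64(0.014169458660713041), np.float64(-45.49679208306013)), (np.float64(0.015574719682192123), np.float64(-137.00191622767542))]
red [256.6286 218.6286] [250 214  14  10  70] [ 0.5739 -0.0419] [(np.float64(0.031024958981980964), np.float64(-63.92193277613259)), (np.float64(0.009840672496533701), np.float64(-154.59097848515015))]
scene yel [343.5796 227.8368] [ 327  188   35   71 1703]
scene yel [377.8331 215.8567] [367 196  23  38 635]
```

View pics/c1.png

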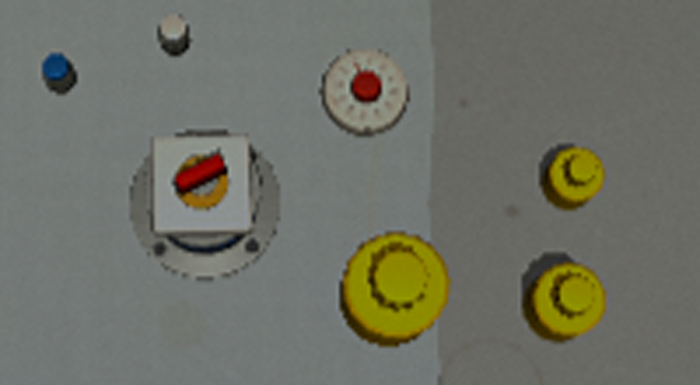

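```bash
cat >> h.py <<'E'
from scipy.spatial.transform import Rotation as Ro
def go(p,yaw):
    "row to put the TCP at p, tool down, tool y at world yaw (deg)"
    o=status.get_obs(); R0=Ro.from_quat(o["ee_rot"]); a=np.radians(yaw)
    y=np.array([np.cos(a),np.sin(a),0]); z=np.array([0,0,-1.]); x=np.cross(y,z)
    rel=(R0.inv()*Ro.from_matrix(np.c_[x,y,z])).as_rotvec(degrees=True)
    d=R0.inv().apply(np.asarray(p)-o["position"])
    yy=R0.apply([0,1,0]); print("yaw now",np.degrees(np.arctan2(yy[1],yy[0])).round(2),"pos",o["position"].round(4),"clock",o["clock"])
    print("row",rel.round(2),d.round(4)); return rel,d
E
python3 - <<'E'
from h import *
go([.574,-.042,.26],26)
E
```

```text
yaw now -75.63 pos [ 0.155  -0.6051  0.2446] clock 0.1
row [-6.0000e-02 -7.0000e-02 -1.0163e+02] [ 0.5456 -0.4415 -0.0149]
```

Call:
play_rows(plan=[0, 0, -101.6, 0.5456, -0.4415, -0.015, 1, 0, 0, -101.6, 0.5456, -0.4415, -0.015, 1, 0, 0, -101.6, 0.5456, -0.4415, -0.015, 1, 0, 0, -101.6, 0.5456, -0.4415, -0.015, 1, 0, 0, -101.6, 0.5456, -0.4415, -0.015, 1, 0, 0, -101.6, 0.5456, -0.4415, -0.015, 1, 0, 0, -101.6, 0.5456, -0.4415, -0.015, 1, 0, 0, -101.6, 0.5456, -0.4415, -0.015, 1, 0, 0, -101.6, 0.5456, -0.4415, -0.015, 1, 0, 0, -101.6, 0.5456, -0.4415, -0.015, 1, 0, 0, -101.6, 0.5456, -0.4415, -0.015, 1, 0, 0, -101.6, 0.5456, -0.4415, -0.015, 1, 0, 0, -101.6, 0.5456, -0.4415, -0.015, 1, 0, 0, -101.6, 0.5456, -0.4415, -0.015, 1, 0, 0, -101.6, 0.5456, -0.4415, -0.015, 1, 0, 0, -101.6, 0.5456, -0.4415, -0.015, 1])

```text
clock: 2.1
position: [0.5738, -0.0434, 0.2605]
ee_rot: [0.531, 0.847, -0.0, 0.0]
ft_force: [0.2, -0.1, -0.2]
grip_width: 1.0
grasp_force: 0.0
```

Run:
```python
from h import *
np.set_printoptions(precision=4,suppress=True)
o=status.get_obs(); print(o["joint_pos"],o["ft_force"],o["torque"])
go([.574,-.042,.26],26)
m=viewer.camera_model("wrist"); im=viewer.camera("wrist"); cv2.imwrite("pics/w1.png",im[:,:,::-1])
print("cam c",-m["R"].T@m["t"])
for c,s,l in blobs(red(im),100):
    r=cv2.minAreaRect(np.argwhere(l)[:,::-1].astype(np.float32)); print(c,s,onz(m,*c,.135),r)
    p=[onz(m,*q,.135)[:2] for q in cv2.boxPoints(r)]
    for a,b in((0,1),(1,2)):
        k=p[b]-p[a]; print(np.linalg.norm(k),np.degrees(np.arctan2(k[1],k[0])), "ctr",(p[0]+p[2])/2)
```

```text
[ 0.58    0.2897 -0.707   1.5447  0.191   1.3774  0.3085] [ 0.2399 -0.1242 -0.199 ] [-0.0042 -0.0276  0.0796]
yaw now 25.88 pos [ 0.5738 -0.0434  0.2605] clock 2.1
row [-0.01  0.04 -0.12] [0.0012 0.0008 0.0005]
cam c [0.5429 0.0199 0.389 ]
[279.1916 203.5549] [273 184  13  41 501] [ 0.5747 -0.0415  0.135 ] ((279.0, 204.0), (40.0, 12.0), 90.0)
0.008767928549346521 25.872632754955948 ctr [ 0.5749 -0.0421]
0.030802947337879676 -63.75034763734909 ctr [ 0.5749 -0.0421]
[295.5787 292.8937] [288 283  17  20 254] [ 0.6191 -0.1025  0.135 ] ((295.2500305175781, 293.2500305175781), (19.091880798339844, 15.55634880065918), 45.0)
0.013050154699527097 74.20463131971718 ctr [ 0.619  -0.1028]
0.016277792896009644 -21.604892141123365 ctr [ 0.619  -0.1028]
```

View pics/w1.png

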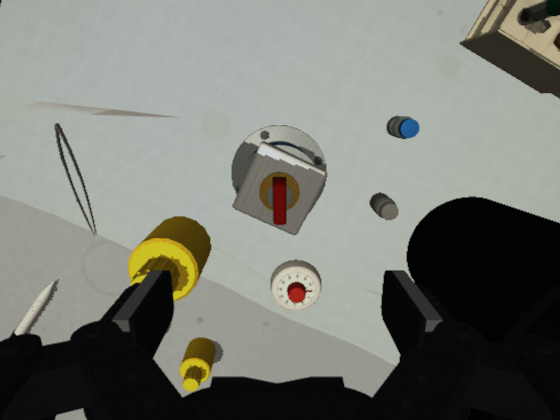

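The wrist view shows the red bar at (279,204), upright in the image and so aligned with the fingers. The timer is at (296,285), and the vials are at (405,127) and (384,206). I'll descend onto the bar.

Call:
play_rows(plan=[0, 0, 0, 0.0007, 0.0017, 0.04, 1, 0, 0, 0, 0.0007, 0.0017, 0.08, 1, 0, 0, 0, 0.0007, 0.0017, 0.11, 1, 0, 0, 0, 0.0007, 0.0017, 0.13, 1, 0, 0, 0, 0.0007, 0.0017, 0.1375, 1, 0, 0, 0, 0.0007, 0.0017, 0.1375, 1])

```text
clock: 2.9
position: [0.5756, -0.041, 0.1232]
ee_rot: [0.53, 0.848, 0.0, 0.0]
ft_force: [0.8, 0.4, 0.3]
grip_width: 1.0
grasp_force: 0.0
```

Run:
```python
from h import *
go([.575,-.042,.123],26)
o=status.get_obs(); print(o["ft_force"],o["torque"],[status.get_obs()["torque"][2] for _ in range(3)])
m=viewer.camera_model("wrist"); im=viewer.camera("wrist"); cv2.imwrite("pics/w2.png",im[:,:,::-1])
for c,s,l in blobs(red(im),100): print(c,s,onz(m,*c,.135))
```

```text
yaw now 25.97 pos [ 0.5756 -0.041   0.1232] clock 2.9
row [ 0.02  0.01 -0.03] [-0.0006 -0.001   0.0002]
[0.76069263 0.37788429 0.27426799] [-0.02500502  0.01632801 -0.00380333] [np.float64(-0.0038033310759699444), np.float64(-0.0038033310759699444), np.float64(-0.0038033310759699444)]
[274.4270301  303.09823964] [ 262  267   26   74 1761] [ 0.5744847  -0.04115979  0.135     ]
```

Call:
play_rows(plan=[0, 0, 0, -0.0005, -0.001, 0, 0.4, 0, 0, 0, -0.0005, -0.001, 0, 0, 0, 0, 0, -0.0005, -0.001, 0, 0, 0, 0, 0, -0.0005, -0.001, 0, 0, 0, 0, 0, -0.0005, -0.001, 0, 0, 0, 0, 0, -0.0005, -0.001, 0, 0], squeeze=50)

```text
clock: 3.7
position: [0.5749, -0.0418, 0.123]
ee_rot: [0.53, 0.848, 0.0, 0.0]
ft_force: [1.3, 1.5, 2.2]
grip_width: 0.107
grasp_force: 51.4
```

```bash
cat > t.py <<'E'
from h import *
def st():
    o=status.get_obs(); yy=Ro.from_quat(o["ee_rot"]).apply([0,1,0]); print("yaw",np.degrees(np.arctan2(yy[1],yy[0])).round(2),"p",o["position"].round(4),"F",o["ft_force"].round(2),"T",o["torque"].round(3),"j7 %.3f tau7 %.3f"%(o["joint_pos"][6],o["tau"][6]),"w %.3f g %.1f t %.2f"%(o["grip_width"],o["grasp_force"],o["clock"]))
st()
E
python3 t.py
```

```text
yaw 25.97 p [ 0.5749 -0.0418  0.123 ] F [1.35 1.46 2.18] T [ 0.083 -0.192 -0.037] j7 0.242 tau7 -0.018 w 0.107 g 51.4 t 3.70
```

Call:
play_rows(plan=[0, 0, 6, 0, 0, 0, 0, 0, 0, 12, 0, 0, 0, 0, 0, 0, 16, 0, 0, 0, 0, 0, 0, 16, 0, 0, 0, 0, 0, 0, 16, 0, 0, 0, 0])

```text
clock: 4.32
position: [0.5748, -0.0418, 0.123]
ee_rot: [0.642, 0.766, 0.0, 0.0]
ft_force: [1.4, 0.6, 3.6]
grip_width: 0.103
grasp_force: 51.5
```

```bash
python3 t.py
```

```text
yaw 10.07 p [ 0.5748 -0.0418  0.123 ] F [1.41 0.64 3.58] T [ 0.137 -0.055 -0.01 ] j7 -0.019 tau7 -0.011 w 0.103 g 51.5 t 4.33
```

Call:
play_rows(plan=[0, 0, 5, 0, 0, 0, 0, 0, 0, 9, 0, 0, 0, 0, 0, 0, 9, 0, 0, 0, 0])

```text
clock: 4.7
position: [0.5748, -0.0418, 0.123]
ee_rot: [0.701, 0.714, 0.0, 0.0]
ft_force: [0.5, 0.1, 2.9]
grip_width: 0.103
grasp_force: 51.7
```

```bash
python3 t.py
```

```text
yaw 1.05 p [ 0.5748 -0.0418  0.123 ] F [0.54 0.13 2.87] T [ 0.129  0.041 -0.029] j7 -0.167 tau7 -0.700 w 0.103 g 51.7 t 4.70
```

Call:
play_rows(plan=[0, 0, 5, 0, 0, 0, 0, 0, 0, 8, 0, 0, 0, 0, 0, 0, 8, 0, 0, 0, 0])

```text
clock: 5.08
position: [0.5747, -0.0418, 0.123]
ee_rot: [0.748, 0.663, 0.0, 0.0]
ft_force: [-1.1, 1.1, 5.1]
grip_width: 0.113
grasp_force: 51.8
```

```bash
python3 t.py
```

```text
yaw -6.9 p [ 0.5747 -0.0418  0.123 ] F [-1.11  1.09  5.12] T [ 0.158  0.072 -0.018] j7 -0.298 tau7 -0.514 w 0.113 g 51.8 t 5.08
```

Call:
play_rows(plan=[0, 0, 0, 0, 0, 0, 0, 0, 0, 0, 0, 0, 0, 0])

```text
clock: 5.32
position: [0.5747, -0.0418, 0.123]
ee_rot: [0.748, 0.663, 0.0, 0.0]
ft_force: [0.2, 1.3, 5.3]
grip_width: 0.109
grasp_force: 51.9
```

```bash
python3 t.py
```

```text
yaw -6.92 p [ 0.5747 -0.0418  0.123 ] F [0.16 1.35 5.31] T [ 0.194  0.115 -0.015] j7 -0.298 tau7 -0.017 w 0.109 g 51.9 t 5.33
```

Call:
play_rows(plan=[0, 0, 5, 0, 0, 0, 0, 0, 0, 8, 0, 0, 0, 0, 0, 0, 8, 0, 0, 0, 0, 0, 0, 8, 0, 0, 0, 0])

```text
clock: 5.82
position: [0.5747, -0.0418, 0.123]
ee_rot: [0.793, 0.609, 0.0, 0.0]
ft_force: [-1.0, 2.4, 6.0]
grip_width: 0.105
grasp_force: 51.9
```

```bash
python3 t.py
```

```text
yaw -14.92 p [ 0.5747 -0.0418  0.123 ] F [-0.99  2.41  5.96] T [0.204 0.16  0.023] j7 -0.430 tau7 0.014 w 0.105 g 51.9 t 5.83
```

Call:
play_rows(plan=[0, 0, 5, 0, 0, 0, 0, 0, 0, 8, 0, 0, 0, 0, 0, 0, 8, 0, 0, 0, 0, 0, 0, 8, 0, 0, 0, 0])

```text
clock: 6.32
position: [0.5747, -0.0418, 0.123]
ee_rot: [0.834, 0.553, 0.0, 0.0]
ft_force: [-0.3, 0.5, 5.5]
grip_width: 0.106
grasp_force: 51.9
```

```bash
python3 t.py
```

```text
yaw -22.92 p [ 0.5747 -0.0418  0.123 ] F [-0.28  0.49  5.52] T [ 0.215  0.143 -0.077] j7 -0.563 tau7 0.014 w 0.106 g 51.9 t 6.33
```

Call:
play_rows(plan=[0, 0, 5, 0, 0, 0, 0, 0, 0, 8, 0, 0, 0, 0, 0, 0, 8, 0, 0, 0, 0, 0, 0, 8, 0, 0, 0, 0])

```text
clock: 6.82
position: [0.5746, -0.0417, 0.123]
ee_rot: [0.87, 0.493, 0.0, 0.0]
ft_force: [-0.7, 1.2, 5.5]
grip_width: 0.107
grasp_force: 52.0
```

```bash
python3 t.py
```

```text
yaw -30.91 p [ 0.5746 -0.0417  0.123 ] F [-0.74  1.17  5.5 ] T [0.229 0.208 0.039] j7 -0.695 tau7 -0.056 w 0.107 g 52.0 t 6.83
```

Call:
play_rows(plan=[0, 0, 5, 0, 0, 0, 0, 0, 0, 8, 0, 0, 0, 0, 0, 0, 8, 0, 0, 0, 0, 0, 0, 8, 0, 0, 0, 0])

```text
clock: 7.32
position: [0.5746, -0.0417, 0.123]
ee_rot: [0.902, 0.431, 0.0, 0.0]
ft_force: [-0.6, 1.2, 5.3]
grip_width: 0.107
grasp_force: 52.0
```

```bash
python3 t.py
```

```text
yaw -38.9 p [ 0.5746 -0.0417  0.123 ] F [-0.65  1.18  5.31] T [0.273 0.268 0.183] j7 -0.827 tau7 -0.224 w 0.107 g 52.0 t 7.33
```

Call:
play_rows(plan=[0, 0, 3, 0, 0, 0, 0, 0, 0, 5, 0, 0, 0, 0, 0, 0, 5, 0, 0, 0, 0, 0, 0, 5, 0, 0, 0, 0])

```text
clock: 7.82
position: [0.5746, -0.0417, 0.123]
ee_rot: [0.92, 0.392, -0.0, 0.0]
ft_force: [-0.0, 0.8, 5.5]
grip_width: 0.106
grasp_force: 52.1
```

```bash
python3 t.py
```

```text
yaw -43.88 p [ 0.5746 -0.0417  0.123 ] F [-0.04  0.77  5.52] T [0.215 0.25  0.317] j7 -0.910 tau7 -0.344 w 0.106 g 52.1 t 7.83
```

Call:
play_rows(plan=[0, 0, 0, 0, 0, 0, 0])

```text
clock: 7.95
position: [0.5746, -0.0417, 0.1229]
ee_rot: [0.92, 0.392, -0.0, 0.0]
ft_force: [-1.9, 1.2, 5.8]
grip_width: 0.104
grasp_force: 52.1
```

```bash
python3 t.py
```

```text
yaw -43.88 p [ 0.5746 -0.0417  0.1229] F [-1.92  1.24  5.78] T [0.226 0.182 0.335] j7 -0.910 tau7 -0.335 w 0.104 g 52.1 t 7.95
```

Call:
play_rows(plan=[0, 0, 2, 0, 0, 0, 0, 0, 0, 4, 0, 0, 0, 0, 0, 0, 4, 0, 0, 0, 0, 0, 0, 4, 0, 0, 0, 0])

```text
clock: 8.45
position: [0.5746, -0.0417, 0.123]
ee_rot: [0.933, 0.359, -0.0, 0.0]
ft_force: [-0.9, 1.4, 6.0]
grip_width: 0.104
grasp_force: 52.3
```

```bash
python3 t.py
```

```text
yaw -47.87 p [ 0.5746 -0.0417  0.123 ] F [-0.93  1.41  5.95] T [0.242 0.23  0.435] j7 -0.976 tau7 -0.415 w 0.104 g 52.3 t 8.45
```

Call:
play_rows(plan=[0, 0, 0, 0, 0, 0, 0])

```text
clock: 8.57
position: [0.5746, -0.0417, 0.123]
ee_rot: [0.933, 0.359, -0.0, 0.0]
ft_force: [-0.7, 0.8, 5.7]
grip_width: 0.106
grasp_force: 52.3
```

```bash
python3 t.py
```

```text
yaw -47.87 p [ 0.5746 -0.0417  0.123 ] F [-0.69  0.77  5.74] T [0.193 0.217 0.455] j7 -0.976 tau7 -0.406 w 0.106 g 52.3 t 8.57
```

Call:
play_rows(plan=[0, 0, 0, 0, 0, 0, 1, 0, 0, 0, 0, 0, 0, 1, 0, 0, 0, 0, 0, 0, 1, 0, 0, 0, 0, 0, -0.03, 1, 0, 0, 0, 0, 0, -0.08, 1, 0, 0, 0, 0, 0, -0.135, 1, 0, 0, 0, 0, 0, -0.135, 1])

```text
clock: 9.45
position: [0.5766, -0.0417, 0.2624]
ee_rot: [0.934, 0.358, 0.003, 0.002]
ft_force: [0.3, 0.5, -0.8]
grip_width: 0.998
grasp_force: 0.0
```

Run:
```python
from t import *
np.set_printoptions(precision=4,suppress=True)
m=viewer.camera_model("wrist"); im=viewer.camera("wrist")
for c,s,l in blobs(red(im),100):
    r=cv2.minAreaRect(np.argwhere(l)[:,::-1].astype(np.float32)); p=[onz(m,*q,.135)[:2] for q in cv2.boxPoints(r)]
    print(c,s[4],"ctr",(p[0]+p[2])/2,[(np.linalg.norm(k).round(4),np.degrees(np.arctan2(k[1],k[0])).round(1)) for k in (p[1]-p[0],p[2]-p[1])])
go([.499,-.281,.26],-48)
```

```text
yaw -48.02 p [ 0.5766 -0.0417  0.2624] F [ 0.26  0.52 -0.75] T [ 0.009 -0.026 -0.035] j7 -0.933 tau7 0.116 w 0.998 g 0.0 t 9.45
[274.1396 207.7391] 437 ctr [ 0.5756 -0.0419] [(np.float64(0.0087), np.float64(-46.1)), (np.float64(0.0305), np.float64(-136.0))]
[402.3658 197.6732] 257 ctr [ 0.6456 -0.1081] [(np.float64(0.0126), np.float64(-48.1)), (np.float64(0.0131), np.float64(-132.0))]
yaw now -48.03 pos [ 0.5755 -0.0419  0.2596] clock 9.5
row [ 0.16 -0.13 -0.03] [-0.2168  0.1266 -0.0005]
```

Call:
play_rows(plan=[0, 0, 0, -0.05, 0.03, 0, 1, 0, 0, 0, -0.1, 0.06, 0, 1, 0, 0, 0, -0.15, 0.09, 0, 1, 0, 0, 0, -0.2, 0.117, 0, 1, 0, 0, 0, -0.217, 0.1265, 0, 1, 0, 0, 0, -0.217, 0.1265, 0, 1, 0, 0, 0, -0.217, 0.1265, 0, 1])

```text
clock: 10.38
position: [0.4986, -0.279, 0.2572]
ee_rot: [0.933, 0.359, 0.0, -0.001]
ft_force: [-0.0, -0.6, -0.3]
grip_width: 0.998
grasp_force: 0.0
```

Run:
```python
from t import *
m=viewer.camera_model("wrist"); im=viewer.camera("wrist"); cv2.imwrite("pics/w3.png",im[:,:,::-1])
print("cam",-m["R"].T@m["t"])
for c,s,l in blobs(yel(im),100): print(c,s)
for X in ([.499,-.281,.08],[.499,-.281,.053],[.499,-.281,0]): print(px(m,X))
```

```text
yaw -47.89 p [ 0.4986 -0.279   0.2572] F [-0.04 -0.56 -0.26] T [ 0.016  0.005 -0.025] j7 -0.461 tau7 0.016 w 0.998 g 0.0 t 10.38
cam [ 0.5523303  -0.23236426  0.38588974]
[189.03670652  91.08688331] [ 145   48   91   86 5939]
[346.75693923 123.10952738] [ 325  104   44   40 1333]
[280.03825666 181.06585956] [ 256  154   49   54 2065]
(np.float64(277.8609155777402), np.float64(192.0233796850092))
(np.float64(277.83745495789464), np.float64(185.54418226832232))
(np.float64(277.80045453134176), np.float64(175.32565139760646))
```

View pics/w3.png

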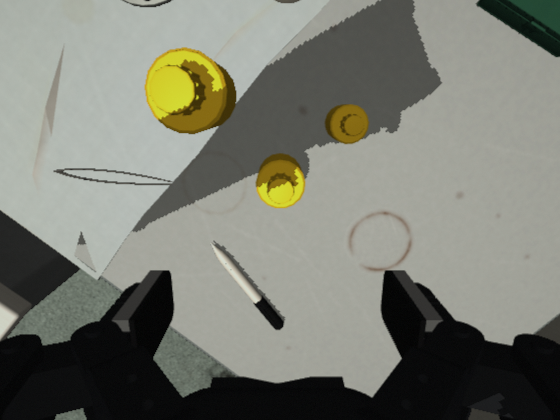

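The wrist view shows the middle cap at (280,181), with its stub top near (281,191). The small cap is at (347,123) and the large one at (189,91), both clear of the fingers. I'll centre and lower partway, then check again.

Run:
```python
from h import *
m=viewer.camera_model("wrist")
p=onz(m,280.5,183.5,.053); print(p); go([p[0],p[1],.16],-48)
T=viewer.camera_model("top"); print("top", px(T,[p[0],p[1],.053]), px(T,[p[0],p[1],.0]))
```

```text
[ 0.50233381 -0.28155186  0.053     ]
yaw now -47.86 pos [ 0.4987 -0.2789  0.2575] clock 10.425
row [-0.04 -0.03  0.14] [0.0009 0.0044 0.0975]
top (np.float64(362.509306199211), np.float64(253.9361604894075)) (np.float64(358.86204124603205), np.float64(256.38580836551756))
```

Call:
play_rows(plan=[0, 0, 0, 0.0009, 0.0044, 0.05, 1, 0, 0, 0, 0.0009, 0.0044, 0.0975, 1, 0, 0, 0, 0.0009, 0.0044, 0.0975, 1, 0, 0, 0, 0.0009, 0.0044, 0.0975, 1])

```text
clock: 10.92
position: [0.5027, -0.2832, 0.1623]
ee_rot: [0.933, 0.359, 0.001, 0.001]
ft_force: [0.1, -1.0, 0.8]
grip_width: 1.001
grasp_force: 0.0
```

Run:
```python
from t import *
m=viewer.camera_model("wrist"); im=viewer.camera("wrist")
for c,s,l in blobs(yel(im),100): print(c,s)
for z in (.08,.053,0): print(z,px(m,[.5023,-.2816,z]))
cv2.imwrite("pics/w4.png",cv2.resize(im[100:300,180:380,::-1],None,fx=3,fy=3,interpolation=cv2.INTER_CUBIC))
```

```text
yaw -47.95 p [ 0.5027 -0.2832  0.1623] F [ 0.15 -0.96  0.84] T [-0.009  0.035  0.007] j7 -0.481 tau7 -0.013 w 1.001 g 0.0 t 10.93
[139.30291836  84.10712966] [   65    21   149   125 13535]
[362.59498629 129.22405014] [ 332  104   61   53 2553]
[272.31379047 206.96456793] [ 239  168   67   76 3923]
0.08 (np.float64(272.36985263182095), np.float64(224.09597010409385))
0.053 (np.float64(272.7925152668517), np.float64(211.89455621168824))
0 (np.float64(273.4091428273755), np.float64(194.0937679237271))
```

View pics/w4.png

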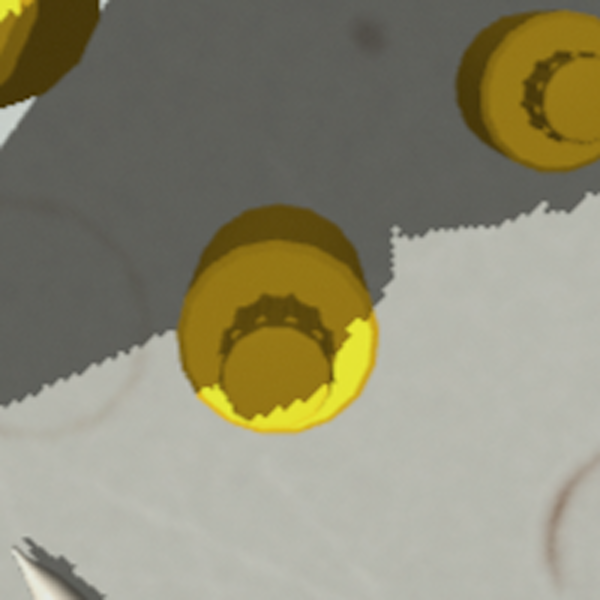

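The stub's top centre is at crop (276,372), which is image (272,224). That matches the prediction, so I descend.

Call:
play_rows(plan=[0, 0, 0, 0.0003, -0.0008, 0.03, 1, 0, 0, 0, 0.0003, -0.0008, 0.06, 1, 0, 0, 0, 0.0003, -0.0008, 0.08, 1, 0, 0, 0, 0.0003, -0.0008, 0.088, 1, 0, 0, 0, 0.0003, -0.0008, 0.088, 1, 0, 0, 0, 0.0003, -0.0008, 0.088, 1])

```text
clock: 11.72
position: [0.5021, -0.2833, 0.0738]
ee_rot: [0.934, 0.358, 0.001, 0.001]
ft_force: [-0.2, -0.3, 0.0]
grip_width: 1.004
grasp_force: 0.0
```

Run:
```python
from t import *
go([.5023,-.2816,.073],-48)
```

```text
yaw -48.03 p [ 0.5021 -0.2833  0.0738] F [-0.22 -0.3   0.03] T [-0.05   0.037  0.05 ] j7 -0.510 tau7 -0.000 w 1.004 g 0.0 t 11.72
yaw now -48.03 pos [ 0.5021 -0.2833  0.0738] clock 11.725
row [ 0.12 -0.04 -0.03] [ 0.0013 -0.0011  0.0008]
```

Call:
play_rows(plan=[0.1, 0, 0, 0.0013, -0.0011, 0.0005, 1, 0.1, 0, 0, 0.0013, -0.0011, 0.0005, 0, 0.1, 0, 0, 0.0013, -0.0011, 0.0005, 0, 0.1, 0, 0, 0.0013, -0.0011, 0.0005, 0, 0.1, 0, 0, 0.0013, -0.0011, 0.0005, 0, 0.1, 0, 0, 0.0013, -0.0011, 0.0005, 0], squeeze=35)

```text
clock: 12.48
position: [0.5015, -0.2813, 0.0719]
ee_rot: [0.934, 0.358, -0.0, -0.001]
ft_force: [0.3, 0.6, 1.8]
grip_width: 0.263
grasp_force: 34.3
```

Run:
```python
from t import *
```

```text
yaw -48.03 p [ 0.5015 -0.2813  0.0719] F [0.32 0.61 1.83] T [0.095 0.127 0.013] j7 -0.513 tau7 0.002 w 0.263 g 34.3 t 12.47
```

Call:
play_rows(plan=[0, 0, 0, 0, 0, -0.02, 0, 0, 0, 0, 0, 0, -0.05, 0, 0, 0, 0, 0, 0, -0.09, 0, 0, 0, 0, 0, 0, -0.13, 0, 0, 0, 0, 0, 0, -0.165, 0, 0, 0, 0, 0, 0, -0.173, 0, 0, 0, 0, 0, 0, -0.173, 0])

```text
clock: 13.35
position: [0.5015, -0.2815, 0.2444]
ee_rot: [0.934, 0.358, -0.0, -0.001]
ft_force: [0.0, -0.1, -1.0]
grip_width: 0.267
grasp_force: 34.4
```

Run:
```python
from t import *
go([.575,-.042,.245],-48)
```

```text
yaw -48.03 p [ 0.5015 -0.2815  0.2444] F [ 0.02 -0.09 -0.96] T [ 0.008  0.036 -0.016] j7 -0.466 tau7 0.019 w 0.267 g 34.4 t 13.35
yaw now -48.03 pos [ 0.5015 -0.2815  0.2444] clock 13.35
row [-0.1   0.01 -0.03] [ 0.2148 -0.1289 -0.0004]
```

Call:
play_rows(plan=[0, 0, 0, 0.04, -0.024, 0, 0, 0, 0, 0, 0.085, -0.051, 0, 0, 0, 0, 0, 0.13, -0.078, 0, 0, 0, 0, 0, 0.175, -0.105, 0, 0, 0, 0, 0, 0.205, -0.123, 0, 0, 0, 0, 0, 0.2145, -0.1287, 0, 0, 0, 0, 0, 0.2145, -0.1287, 0, 0, 0, 0, 0, 0.2145, -0.1287, 0, 0, 0, 0, 0, 0.2145, -0.1287, 0, 0])

```text
clock: 14.48
position: [0.5748, -0.0439, 0.2449]
ee_rot: [0.934, 0.357, -0.001, -0.001]
ft_force: [0.4, -0.1, 0.6]
grip_width: 0.265
grasp_force: 34.4
```

Run:
```python
from t import *
go([.575,-.042,.175],-48)
im=viewer.camera("wrist"); m=viewer.camera_model("wrist")
s=viewer.camera("scene"); w=cv2.resize(s[160:300,200:360],None,fx=3.2,fy=3)
cv2.imwrite("pics/w5.png",np.hstack([im[100:400,140:420],cv2.resize(w,(480,300))])[:,:,::-1])
```

```text
yaw -48.15 p [ 0.5748 -0.0439  0.2449] F [ 0.38 -0.08  0.63] T [ 0.005  0.032 -0.011] j7 -0.935 tau7 0.012 w 0.265 g 34.4 t 14.47
yaw now -48.15 pos [ 0.5748 -0.0439  0.2449] clock 14.475
row [-0.09  0.03 -0.15] [ 0.0014 -0.0012  0.0699]
```

View pics/w5.png

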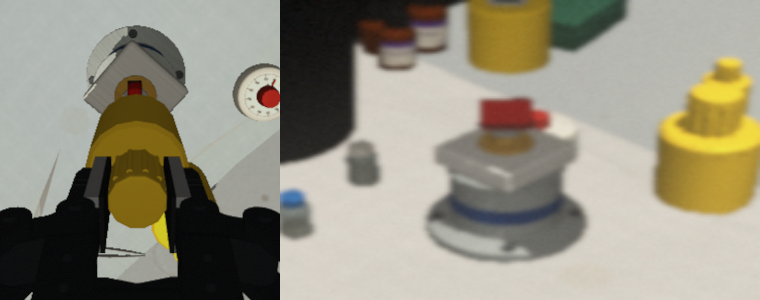

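The cap is held upright above the vessel, with the bar showing at (133,88). I'll correct the small offset and lower to just above the bar.

Call:
play_rows(plan=[0, 0, 0, 0.0014, -0.0012, 0.0, 0, 0, 0, 0, 0.0014, -0.0012, 0.015, 0, 0, 0, 0, 0.0014, -0.0012, 0.028, 0, 0, 0, 0, 0.0014, -0.0012, 0.028, 0, 0, 0, 0, 0.0014, -0.0012, 0.028, 0])

```text
clock: 15.2
position: [0.5753, -0.0405, 0.2171]
ee_rot: [0.934, 0.358, -0.0, -0.001]
ft_force: [0.4, 0.2, -0.3]
grip_width: 0.261
grasp_force: 34.4
```

Run:
```python
from t import *
go([.575,-.042,.162],-48)
```

```text
yaw -48.03 p [ 0.5753 -0.0405  0.2171] F [ 0.38  0.22 -0.33] T [0.01  0.023 0.038] j7 -0.946 tau7 -0.003 w 0.261 g 34.4 t 15.20
yaw now -48.03 pos [ 0.5753 -0.0405  0.2171] clock 15.2
row [-0.1   0.   -0.03] [-0.0013  0.001   0.0551]
```

Call:
play_rows(plan=[0, 0, 0, -0.0006, 0.0005, 0.01, 0, 0, 0, 0, -0.0006, 0.0005, 0.02, 0, 0, 0, 0, -0.0006, 0.0005, 0.03, 0, 0, 0, 0, -0.0006, 0.0005, 0.04, 0, 0, 0, 0, -0.0006, 0.0005, 0.048, 0, 0, 0, 0, -0.0006, 0.0005, 0.052, 0, 0, 0, 0, -0.0006, 0.0005, 0.052, 0])

```text
clock: 16.08
position: [0.575, -0.0411, 0.1649]
ee_rot: [0.934, 0.358, -0.0, -0.001]
ft_force: [1.0, -0.6, -0.5]
grip_width: 0.268
grasp_force: 34.4
```

```bash
python3 t.py
```

```text
yaw -48.03 p [ 0.575  -0.0411  0.1649] F [ 1.02 -0.58 -0.47] T [ 0.011 -0.02  -0.003] j7 -0.962 tau7 -0.019 w 0.268 g 34.4 t 16.07
```

No contact so far. I'll lower in 1 mm steps.

Call:
play_rows(plan=[0, 0, 0, 0, 0, 0.001, 0, 0, 0, 0, 0, 0, 0.002, 0, 0, 0, 0, 0, 0, 0.002, 0])

```text
clock: 16.45
position: [0.5751, -0.0412, 0.1631]
ee_rot: [0.934, 0.358, -0.0, -0.001]
ft_force: [-0.5, -0.6, -1.2]
grip_width: 0.264
grasp_force: 34.4
```

```bash
python3 t.py
```

```text
yaw -48.03 p [ 0.5751 -0.0412  0.1631] F [-0.53 -0.57 -1.2 ] T [-0.029 -0.004  0.032] j7 -0.963 tau7 -0.004 w 0.264 g 34.4 t 16.45
```

Call:
play_rows(plan=[0, 0, 0, 0, 0, 0.0005, 0, 0, 0, 0, 0, 0, 0.001, 0, 0, 0, 0, 0, 0, 0.001, 0])

```text
clock: 16.82
position: [0.5751, -0.0412, 0.162]
ee_rot: [0.934, 0.358, -0.0, -0.001]
ft_force: [0.1, -0.4, -0.1]
grip_width: 0.267
grasp_force: 34.4
```

```bash
python3 t.py
```

```text
yaw -48.03 p [ 0.5751 -0.0412  0.162 ] F [ 0.09 -0.43 -0.09] T [-0.01   0.019  0.007] j7 -0.963 tau7 -0.002 w 0.267 g 34.4 t 16.82
```

Call:
play_rows(plan=[0, 0, 0, 0, 0, 0.0005, 0, 0, 0, 0, 0, 0, 0.001, 0, 0, 0, 0, 0, 0, 0.001, 0])

```text
clock: 17.2
position: [0.5753, -0.041, 0.1619]
ee_rot: [0.934, 0.358, 0.0, -0.001]
ft_force: [-2.1, 1.6, 7.0]
grip_width: 0.265
grasp_force: 35.1
```

```bash
python3 t.py
```

```text
yaw -48.02 p [ 0.5753 -0.041   0.1619] F [-2.08  1.59  6.98] T [0.129 0.614 0.001] j7 -0.964 tau7 0.006 w 0.265 g 35.1 t 17.20
```

The cap made contact at the expected height, with 7 N. I'll release and retreat.

Call:
play_rows(plan=[0, 0, 0, 0, 0, -0.0005, 0.3, 0, 0, 0, 0, 0, -0.0005, 0.4, 0, 0, 0, 0, 0, -0.0005, 0.7, 0, 0, 0, 0, 0, -0.0005, 1, 0, 0, 0, 0, 0, -0.0005, 1, 0, 0, 0, 0, 0, -0.03, 1, 0, 0, 0, 0, 0, -0.08, 1, 0, 0, 0, 0, 0, -0.12, 1, 0, 0, 0, 0, 0, -0.12, 1, 0, 0, 0, 0, 0, -0.12, 1])

```text
clock: 18.45
position: [0.575, -0.0413, 0.2804]
ee_rot: [0.934, 0.358, -0.001, -0.001]
ft_force: [-0.4, -0.3, -0.1]
grip_width: 0.997
grasp_force: 0.0
```

Run:
```python
from t import *
im=viewer.camera("wrist"); s=viewer.camera("scene")
m=viewer.camera_model("wrist"); print([px(m,[.575,-.042,z]) for z in (.17,.143,.09)])
w=cv2.resize(s[150:290,190:370],(480,373))
cv2.imwrite("pics/w6.png",np.hstack([im[27:400,130:430],w])[:,:,::-1])
S=viewer.camera_model("scene"); a=px(S,[.575,-.042,.17]); print("scene top expected",a, [((b[0][0]),b[1]) for b in blobs(yel(s),80)])
```

```text
yaw -48.03 p [ 0.575  -0.0413  0.2804] F [-0.4  -0.27 -0.13] T [-0.015  0.017  0.017] j7 -0.930 tau7 0.005 w 0.997 g 0.0 t 18.45
[(np.float64(276.71604136670413), np.float64(212.63602702871347)), (np.float64(276.86595644608565), np.float64(202.6107408123848)), (np.float64(277.09085179746705), np.float64(187.5712913078839))]
scene top expected (np.float64(275.41099709898356), np.float64(188.22432772632664)) [(np.float64(274.7919075144509), array([263, 188,  24,  46, 865], dtype=int32)), (np.float64(343.4794117647059), array([ 326,  188,   35,   71, 1700], dtype=int32))]
```

View pics/w6.png

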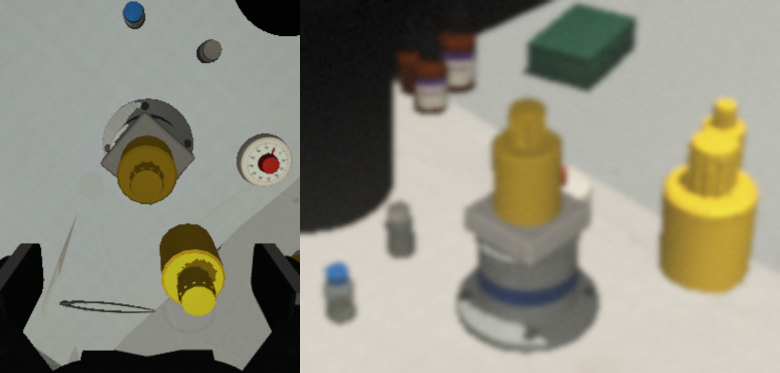

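The cap sits upright and flush on the square head, at (527,160) in the scene crop. The timer and vials haven't moved, and the gripper is clear.

```bash
python3 -c "
from workcell import manip
print(manip.hand_in())"
```

```text
the job is handed in; nothing more can be done
None
```

The job is handed in: I tightened the plug to about 0.4 N m and set the middle-sized cap upright and fully down on the head. The timer and vials were left where they were.

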